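Bank a brass bar in the lock-up box

ROBOT

A 6-joint arm with a two-finger parallel gripper is mounted at the origin on the work surface. World frame = base frame: x ahead of the robot, y to its left, z up, the work surface at z = 0. Lengths are in m, angles in rad, forces in N, time in s.
With the tool pointing down it reaches from about 0.375 to 0.9 m from the base axis. Payload 3.1 kg.
Tool frame: the origin (TCP) lies midway between the tips of the shut fingers; the grasp point (between the pads) lies 19 mm behind it (manip.grasp_offset is the distance from the TCP to the grasp point, in m); z points along the fingers, y is the line along which they close (so a half turn about z gives the same grasp; the last joint's range is limited). The gripper opens to 85 mm and grips with 20 to 120 N. Pads are 22 mm wide; open, the fingers measure 114 mm over their backs; the gripper's body (76 mm by 85 mm) begins 54 mm behind the grasp point. The pads swing forward as they close: fully open they stand 13 mm farther back than shut.
Start: joints at [-1.458, 0.527, 1.433, -0, 1.181, -0.178], TCP at [0.18, -0.599, 0.231] pointing down, gripper open.
Joint ranges: [-3.08, 3.08], [-0.75, 2.2], [0.22, 2.44], [-1.43, 4.57], [0, 2.65], [-2.85, 2.85]. Speed limits (rad/s): [2.79, 2.79, 3.14, 3.14, 3.14, 3.14].

INTERFACE

Orientations are given as a unit quaternion [x, y, z, w].
In Python, from station import sensors, cams, order, manip gives the robot as it stands.
- The arm moves only by the tool move_arm, never from a script. Its argument "targets" is a list of rows, each an object of numbers: "dx", "dy", "dz": the shift along the world's x, y, z normalised to -1 to 1, where 1 is 25 mm; "rx", "ry", "rz": the turn, a rotation vector about the world's x, y, z normalised to -1 to 1, where 1 is 30 degrees. A call has exactly 10 rows; each row shifts and turns the commanded pose from where the row before left it; what a row does not reach is not made up. A row lasts 1/8 s, in which the tool goes at most 62.5 mm and 10.7 degrees, less where a joint would pass 70% of its speed; a pose out of reach is approached as far as the arm can. A call with a number of a shift or a turn outside -1 to 1 is refused whole. A call with a gripper value outside its range is refused whole. "claw" is the opening in per cent of the stroke, from 0 (shut) to 100 (fully open), set as the call begins (left out, the last holds). The fingers move at their own pace and stop on an object; "newtons" is the grip in N (left out, the last holds). Time passes only in rows, so rows that do not move let the fingers close, or fill a call up. It gives the time, the measured TCP pose, the force, the opening and the grip force at its end, in the units of the state.
- sensors.sense(): the state, without advancing time (a new reading comes with each control period).
- cams.snapshot(name): name is "side" or "top"; returns the picture (384x512x3 uint8, red, green, blue); there is no depth.
- cams.camera_model(name): a dict with "fx", "fy", "cx", "cy" (pixels), "distortion" ([k1, k2, p1, p2, k3] as OpenCV has them; the pictures are not rectified), "extrinsics" (4x4, takes a point from world to camera coordinates). Camera axes: x right, y down, z forward; pixel columns grow to the right and rows downward; lengths in m; the calibration is good to about 2 mm. A picture is of the moment at which its call begins. camera_model takes no time and is no camera call.
- order.sign_off(): hands the job in; it is judged then, once.
The state is a dict: "t": time; "q": joint angles; "qd": joint speeds; "tau": joint torques, N m; "tcp_pos": TCP position; "tool_rot": TCP orientation; "force": force on the tool from outside, world axes, zero at the start; "ft_torque": the same for the moment, N m; "finger_gap": opening from 0.0 (shut) to 1.0 (fully open); "gripper_force": force on a finger pad.
Only numpy, scipy, OpenCV 4.12 (cv2) and the standard library are available. Lean on these libraries where they do the work, as an engineer would, in place of code of your own. Each camera call takes 0.05 s, during which the arm holds its last target. There are 200 camera calls.

TASK

Take the tallest brass bar from the wooden stock rack and put it away in the steel lock-up box: feed it upright through the narrow slot in the box's top, then press it down past the sprung gate inside until it has dropped right into the box. Go gently: feel for the slot and never force the bar against the box. Leave the other two pieces in the rack and everything else on the bench where they are.

Things in the scene. Friction and masses are not known exactly. Their poses are not given: they have to be found in the camera images.
- bar_mid (a point): Centre of the brass bar to be put away: a plain flat bar with square ends, 8 mm thick (its x), 40 mm wide (its y), 105 mm long (its z, upright at the start), about 0.29 kg. It stands on end in one of the rack's three grooves, its foot 15 mm above the bench, the upper 70 mm above the rack's top. It can lean by a degree or two in its groove.
- rack: Wooden stock rack, 160 x 70 x 50 mm (x, y, z), fixed; origin at the centre of its underside. Three grooves cut 35 mm deep in its top, 50 mm apart along its x (at -50, 0, +50 mm), each about 10 mm (x) by 42 mm (y). Any groove may hold any of the three pieces.
- lockbox: Steel lock-up box, 170 x 150 mm (x, y), fixed; origin at the centre of its underside; its +x side is a clear window. On its lid lies a steel slot cartridge, about 98 x 100 mm, its flat top face 190 mm above the bench. A bar pressed on the box, slot or gate with more than about 20 N counts as forced.
- box_top (a point): Point on the box's vertical centre line, level with the cartridge's top face; axes as the box. The slot, 10.2 mm along the box's x by 45 mm along y (long walls 35 mm deep), is centred on the box in y and square to it, but its middle lies up to 6 mm from this point along the box's x, either way: the cartridge is clamped off centre, which is not measured and must be felt (or seen).
- fence (a point): Low steel fence on the cartridge, an aid for feeling: 6 mm thick, 46 mm long along y, 12 mm high, along the slot's near (-x) edge; its +x face is flush with the slot's near wall, so a bar held lightly against it is in line with the slot. This point is the middle of that face's top edge if the cartridge were centred; the real fence, like the slot, is up to 6 mm off along the box's x.
- gate (a point): Point on the box's centre line 58 mm below the top face: there two sprung slippery plastic rods stop the bar's foot, with 47 mm of bar still above the top face. They carry the bar's weight; about 7 N of push takes it through: within about 8 mm more travel they give way and the bar falls to the floor of the box. Like the slot, up to 6 mm off along x.
- short_bar: Shorter brass bar, 8 x 40 x 66 mm, standing in another groove; origin at the centre of its foot. Stays.
- round_blank: Brass blank with a round top, 8 x 40 x 68 mm, standing in another groove; origin at the centre of its foot. Stays.
- bench_block: Loose steel bench block, 55 x 55 x 22 mm, between or near the rack and the box; origin at the centre of its underside.
- jar: Loose small amber glass jar, 44 mm across, 60 mm tall; origin at the centre of its underside.
- mallet: Loose hammer, 210 mm long, lying beyond the rack and box.
- mandrel: Loose upright steel ring mandrel, base 56 mm across, 130 mm tall; origin at the centre of its underside.
- dish: Loose small white dish, 80 mm across, 30 mm tall; origin at the centre of its underside.
There are look-alikes about, which are no part of the job. Of the things shaped like the lockbox, the steel one is meant.

How it is judged:
On the way, in this order (a step that is already met when the one before it is completed fails the run):
1. the bar has been lifted out of the rack (height (world z) of bar_mid above 0.11 m), for 0.1 s.
2. the bar is in the slot, at least 35 mm deep, upright (x of bar_mid in the frame of lockbox between -0.012 and 0.012 m and y of bar_mid in the frame of lockbox between -0.006 and 0.006 m and z of bar_mid in the frame of lockbox between 0.15 and 0.2075 m and angle between bar_mid's own z axis and vertical below 0.12 rad), for 0.1 s.
At the end, for the whole second after the job is handed in: The bar is inside the lock-up box, down past the gate (its centre within the box's walls and less than 100 mm above the bench) (x of bar_mid in the frame of lockbox between -0.085 and 0.085 m and y of bar_mid in the frame of lockbox between -0.075 and 0.075 m and z of bar_mid in the frame of lockbox between 0 and 0.1 m); the robot touches nothing.
It fails at once if the bar is forced against the box, slot or gate with more than 22 N (before it has gone through) (contact force between bar and lockbox above 22 N and z of bar_mid in the frame of lockbox above 0.165 m).
It fails at once if the short bar or the round blank is moved by more than 15 mm (distance of any of short_bar, round_blank from where it was at the start of the episode above 0.015 m).
It fails at once if the bench block, jar, hammer, mandrel or dish is moved by more than 30 mm (distance of any of bench_block, jar, mallet, mandrel, dish from where it was at the start of the episode above 0.03 m).
It also fails if it takes over 61 s, if anything falls off the work surface, if the arm or the gripper's body presses on something with over 40 N, if the wrist force passes 120 N, or if a joint passes its speed limit or range.

## Working session

There is one attempt and no reset: what is moved stays moved. The work goes in short steps, Python scripts to look and compute and a tool call to move; the robot and the scene stay as the last step left them, time stands still between calls to the robot, and variables do not carry over. Pictures are saved under pics/ and viewed, at most 10 in all, crops included, and the job is handed in when it is done.

Besides the shell and the picture viewer there is one more tool, called after "Call:" as name(argument=value, ...), one argument or row to a line, values as JSON. move_arm: Moves the arm, as the interface text tells. Scaled input: -1 to 1 covers 25 mm each way for a shift and 30 degrees each way for a turn. Its arguments: {"type":"object","properties":{"targets":{"type":"array"},"claw":{"type":"number"},"newtons":{"type":"number"}},"required":["targets"]}

```bash
mkdir -p pics; ls; python3 - <<'E'
from station import sensors,cams
import cv2
for n in("side","top"):
    cv2.imwrite(f"pics/{n}0.png",cv2.resize(cams.snapshot(n)[:,:,::-1],(800,600),interpolation=cv2.INTER_CUBIC))
    print(n,cams.camera_model(n))
print(sensors.sense())
E
```

```text
pics
side {'fx': 494.6815635360631, 'fy': 494.6815635360631, 'cx': 248.8927647103109, 'cy': 188.37723415805618, 'distortion': array([-0.08164977,  0.        ,  0.        ,  0.        ,  0.        ]), 'extrinsics': array([[-0.77988939, -0.62582006,  0.01103617,  0.37256092],
       [-0.30630706,  0.36622107, -0.87866837,  0.32752814],
       [ 0.54584662, -0.6886446 , -0.47730503,  1.00004395],
       [ 0.        ,  0.        ,  0.        ,  1.        ]])}
top {'fx': 492.2364373112883, 'fy': 492.2364373112883, 'cx': 252.09983821237432, 'cy': 199.1281253909932, 'distortion': array([-0.06069617,  0.        ,  0.        ,  0.        ,  0.        ]), 'extrinsics': array([[ 0.02777762, -0.99955475,  0.01089516, -0.11617327],
       [-0.99516252, -0.02867976, -0.09396294,  0.60768718],
       [ 0.09423357, -0.00823238, -0.99551608,  1.4767219 ],
       [ 0.        ,  0.        ,  0.        ,  1.        ]])}
{'t': 0.1, 'q': array([-1.45747982e+00,  5.28412280e-01,  1.43380144e+00,  2.97483198e-05,
        1.18140402e+00, -1.78497842e-01]), 'qd': array([-0.00045712, -0.00186652, -0.00294327, -0.00114654, -0.00052094,
        0.00122228]), 'tau': array([-1.57466247e-04, -4.43302810e+01, -1.78586662e+01, -1.97812451e-04,
        3.91848735e-03,  2.10366636e-06]), 'tcp_pos': array([ 0.17976822, -0.59790076,  0.23039879]), 'tool_rot': array([ 9.89374734e-01,  1.45384351e-01,  4.67411944e-05, -1.01155508e-03]), 'force': array([-0.04683224,  0.20571366,  0.71031508]), 'ft_torque': array([ 0.04760645, -0.00778664,  0.00043421]), 'gripper_force': 0.0, 'finger_gap': 0.9974117593553069}
```

View pics/top0.png

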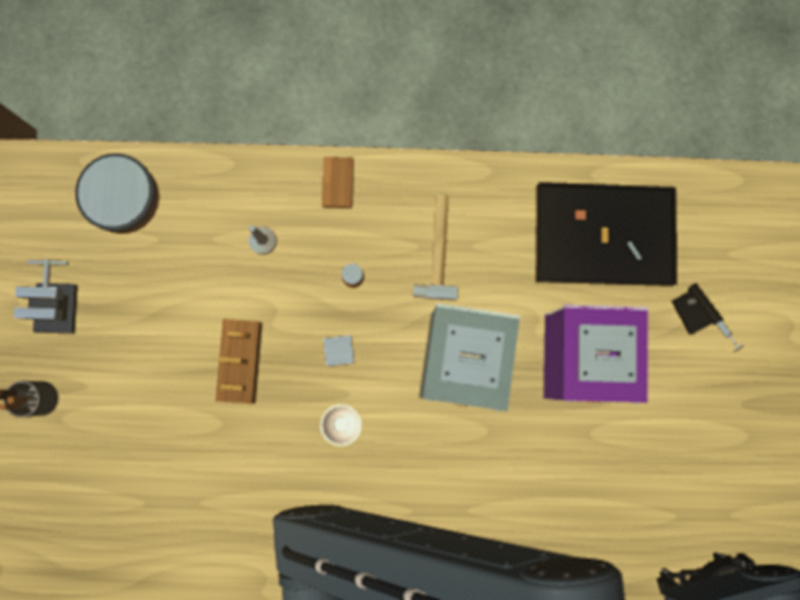

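View pics/side0.png

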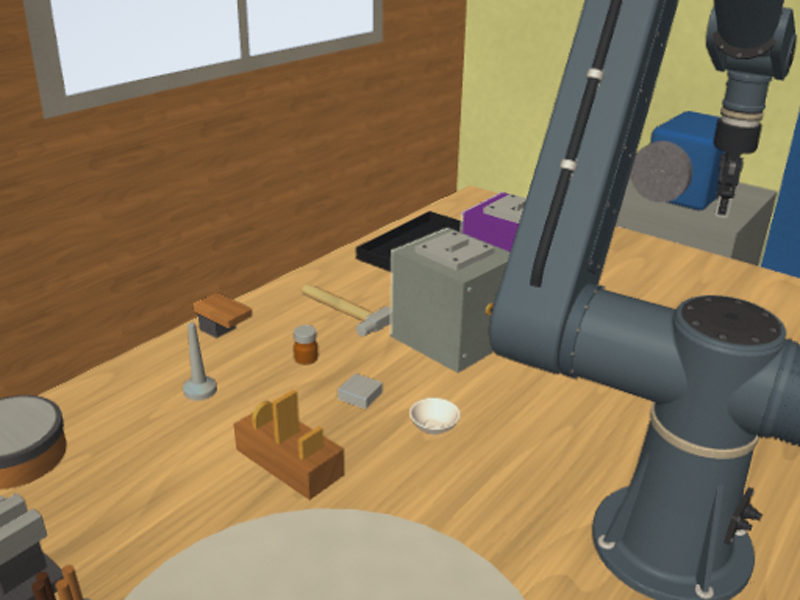

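The top view shows the wooden rack at (240,360), the steel box at (470,357), and a purple look-alike box at (600,355), which I rule out because the task calls for the steel one. The side view shows the tallest bar in the rack's middle groove at (287,417), the round blank at (262,413) and the short bar at (311,443). I'll confirm this in enlarged crops.

```bash
cat > h.py <<'E'
import numpy as np,cv2
from station import cams,sensors
def K(n):
    m=cams.camera_model(n);return np.array([[m['fx'],0,m['cx']],[0,m['fy'],m['cy']],[0,0,1.]]),m['distortion'],m['extrinsics']
def ray(n,uv):
    k,d,E=K(n);p=cv2.undistortPoints(np.array([[uv]],float),k,d)[0,0];R=E[:3,:3]
    return -R.T@E[:3,3],R.T@np.array([*p,1])
def atz(n,uv,z):
    c,r=ray(n,uv);return c+r*(z-c[2])/r[2]
def proj(n,P):
    k,d,E=K(n);return cv2.projectPoints(np.atleast_2d(np.array(P,float)),cv2.Rodrigues(E[:3,:3])[0],E[:3,3],k,d)[0][:,0]
def tile(n,x,y,w,h,s,im=None):
    im=cams.snapshot(n) if im is None else im
    return cv2.resize(im[y:y+h,x:x+w,::-1],None,fx=s,fy=s,interpolation=cv2.INTER_CUBIC)
E
python3 - <<'E'
from h import *
t=cams.snapshot("top");s=cams.snapshot("side")
cv2.imwrite("pics/box.png",np.hstack([tile("",260,185,80,80,5,t),tile("",240,140,80,80,5,s)]))
cv2.imwrite("pics/rack.png",np.hstack([tile("",130,195,50,70,8,t),tile("",145,240,80,112,5,s)]))
E
```

```text
(no output)
```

View pics/box.png

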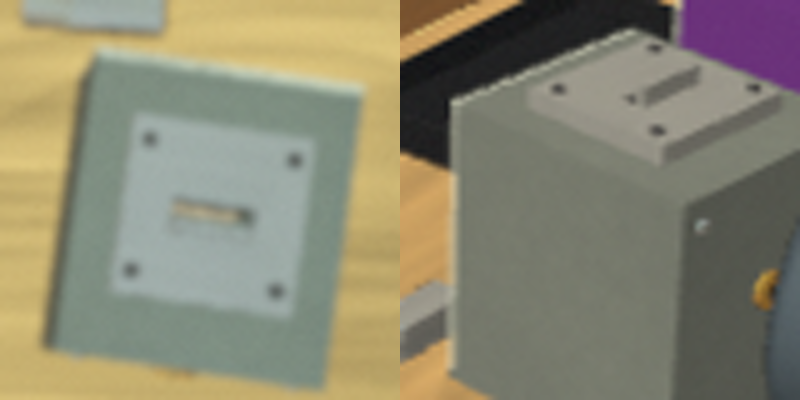

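View pics/rack.png

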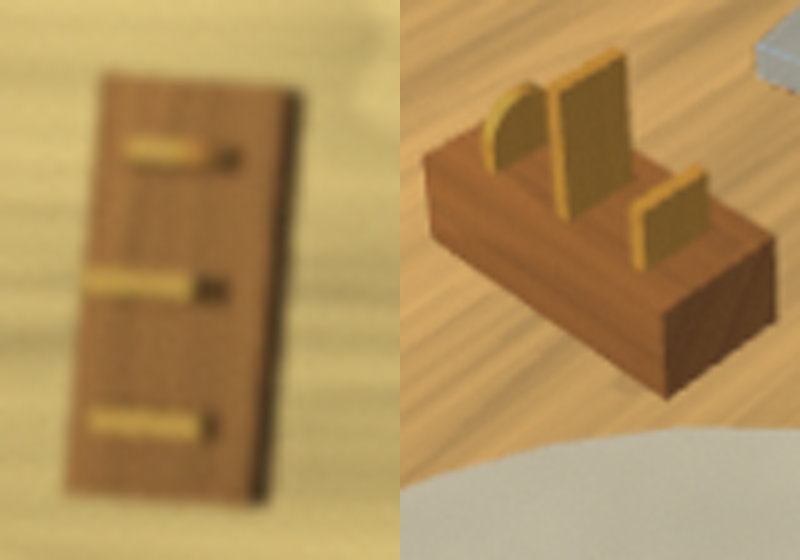

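The box crop confirms the steel box. Its slot is at tile (212,214), the fence lies just below it (robot side, -x), and the pale window edge is at the far side (+x). The rack crop confirms the middle piece is the tallest: a square-topped bar at (590,135), with the round blank behind it and the short bar in front.

```bash
python3 - <<'E'
from h import *
f=lambda u,v,x,y,s:((u+.5)/s-.5+x,(v+.5)/s-.5+y)
def fit(name,pix,z,n,x,y,s,ox=0):
    P=np.array([atz(n,f(u-ox,v,x,y,s),z) for u,v in pix]);print(name,P[:,:2].round(4).tolist(),'mean',P.mean(0).round(4));return P
def yaw(P): # TL,TR,BR,BL: up=+x, right=-y
    a=(P[0]+P[1]-P[2]-P[3]);b=(P[0]+P[3]-P[1]-P[2]);print(' yaw',np.degrees(np.arctan2(a[1],a[0])),np.degrees(np.arctan2(-b[0],b[1])),'size',np.linalg.norm(a[:2])/2,np.linalg.norm(b[:2])/2)
yaw(fit('cart',[(135,115),(317,140),(292,318),(110,292)],.19,"top",260,185,5))
yaw(fit('lid',[(97,50),(362,90),(325,388),(45,348)],.18,"top",260,185,5))
yaw(fit('rack',[(100,75),(288,90),(253,500),(67,492)],.05,"top",130,195,8))
yaw(fit('bar',[(85,268),(195,275),(192,298),(85,293)],.12,"top",130,195,8))
fit('bar side',[(552,88),(622,50),(628,53),(560,92)],.12,"side",145,240,5,400)
fit('cart side',[(527,96),(640,40),(783,97),(662,160)],.19,"side",240,140,5,400)
fit('fence top side ends',[(645,97),(698,67)],.202,"side",240,140,5,400)
fit('slot top',[(170,200),(255,213)],.19,"top",260,185,5)
E
```

```text
cart [[0.575, -0.1924], [0.5641, -0.2923], [0.4669, -0.2801], [0.4783, -0.1809]] mean [ 0.5211 -0.2364  0.19  ]
 yaw -6.948696383258822 -6.387175318198811 size 0.09765462042403068 0.1001768175453894
lid [[0.6111, -0.1715], [0.5932, -0.3183], [0.4293, -0.3003], [0.447, -0.1468]] mean [ 0.5202 -0.2342  0.18  ]
 yaw -7.4079516303389505 -6.76619052626804 size 0.16538518254200735 0.15123035087386405
rack [[0.5846, 0.2326], [0.581, 0.1613], [0.4272, 0.1678], [0.4281, 0.2376]] mean [0.5052 0.1998 0.05  ]
 yaw -2.124465861181615 -1.8083806229749628 size 0.15530655051408165 0.07056296000513061
bar [[0.5098, 0.2196], [0.5085, 0.18], [0.5002, 0.1807], [0.5009, 0.2191]] mean [0.5049 0.1999 0.12  ]
 yaw -0.9403250880224763 -1.4436387444648822 size 0.008578857049734594 0.0390023838427804
bar side [[0.5056, 0.2226], [0.5022, 0.1831], [0.4986, 0.1831], [0.5008, 0.2224]] mean [0.5018 0.2028 0.12  ]
cart side [[0.5699, -0.1816], [0.566, -0.2836], [0.4622, -0.2709], [0.4694, -0.1644]] mean [ 0.5169 -0.2251  0.19  ]
fence top side ends [[0.5058, -0.2005], [0.5056, -0.2513]] mean [ 0.5057 -0.2259  0.202 ]
slot top [[0.5291, -0.2125], [0.5233, -0.259]] mean [ 0.5262 -0.2357  0.19  ]
```

Call:
move_arm(
  targets=[
    {"dx": 0.8,"dy": 1,"dz": 0.28,"rz": 0.238},
    {"dx": 0.8,"dy": 1,"dz": 0.28,"rz": 0.238},
    {"dx": 0.8,"dy": 1,"dz": 0.28,"rz": 0.238},
    {"dx": 0.8,"dy": 1,"dz": 0.28,"rz": 0.238},
    {"dx": 0.8,"dy": 1,"dz": 0.28,"rz": 0.238},
    {"dx": 0.8,"dy": 1,"dz": 0.28,"rz": 0.238},
    {"dx": 0.8,"dy": 1,"dz": 0.28,"rz": 0.238},
    {"dx": 0.8,"dy": 1,"dz": 0.28,"rz": 0.238},
    {"dx": 0.8,"dy": 1,"dz": 0.28,"rz": 0.238},
    {"dx": 0.8,"dy": 1,"dz": 0.28,"rz": 0.238},
  ],
  claw=60,
  newtons=40,
)

```text
schema error: expected keys dx, dy, dz, rx, ry, rz
```

Call:
move_arm(
  targets=[
    {"dx": 0.5,"dy": 1},
    {"dx": 0.5,"dy": 1},
    {"dx": 0.5,"dy": 1},
    {"dx": 0.5,"dy": 1},
    {"dx": 0.5,"dy": 1},
    {"dx": 0.5,"dy": 1},
    {"dx": 0.5,"dy": 1},
    {"dx": 0.5,"dy": 1},
    {"dx": 0.5,"dy": 1},
    {"dx": 0.5,"dy": 1},
  ],
)

```text
schema error: expected keys dx, dy, dz, rx, ry, rz
```

Call:
move_arm(
  targets=[
    {"dy": 1},
    {"dy": 1},
    {"dy": 1},
    {"dy": 1},
    {"dy": 1},
    {"dy": 1},
    {"dy": 1},
    {"dy": 1},
    {"dy": 1},
    {"dy": 1},
  ],
)

```text
schema error: expected keys dx, dy, dz, rx, ry, rz
```

All six keys are required in every row.

Call:
move_arm(
  targets=[
    {"dx": 0.8,"dy": 1,"dz": 0.28,"rx": 0,"ry": 0,"rz": 0.238},
    {"dx": 0.8,"dy": 1,"dz": 0.28,"rx": 0,"ry": 0,"rz": 0.238},
    {"dx": 0.8,"dy": 1,"dz": 0.28,"rx": 0,"ry": 0,"rz": 0.238},
    {"dx": 0.8,"dy": 1,"dz": 0.28,"rx": 0,"ry": 0,"rz": 0.238},
    {"dx": 0.8,"dy": 1,"dz": 0.28,"rx": 0,"ry": 0,"rz": 0.238},
    {"dx": 0.8,"dy": 1,"dz": 0.28,"rx": 0,"ry": 0,"rz": 0.238},
    {"dx": 0.8,"dy": 1,"dz": 0.28,"rx": 0,"ry": 0,"rz": 0.238},
    {"dx": 0.8,"dy": 1,"dz": 0.28,"rx": 0,"ry": 0,"rz": 0.238},
    {"dx": 0.8,"dy": 1,"dz": 0.28,"rx": 0,"ry": 0,"rz": 0.238},
    {"dx": 0.8,"dy": 1,"dz": 0.28,"rx": 0,"ry": 0,"rz": 0.238},
  ],
  claw=60,
  newtons=40,
)

```text
t: 1.45
tcp_pos: [0.3803, -0.3476, 0.3014]
tool_rot: [0.717, 0.697, 0.0, -0.0]
force: [0.3, 0.1, 0.2]
finger_gap: 0.6
gripper_force: 0.0
```

Call:
move_arm(
  targets=[
    {"dx": 0.5,"dy": 1,"dz": 0,"rx": 0,"ry": 0,"rz": 0},
    {"dx": 0.5,"dy": 1,"dz": 0,"rx": 0,"ry": 0,"rz": 0},
    {"dx": 0.5,"dy": 1,"dz": 0,"rx": 0,"ry": 0,"rz": 0},
    {"dx": 0.5,"dy": 1,"dz": 0,"rx": 0,"ry": 0,"rz": 0},
    {"dx": 0.5,"dy": 1,"dz": 0,"rx": 0,"ry": 0,"rz": 0},
    {"dx": 0.5,"dy": 1,"dz": 0,"rx": 0,"ry": 0,"rz": 0},
    {"dx": 0.5,"dy": 1,"dz": 0,"rx": 0,"ry": 0,"rz": 0},
    {"dx": 0.5,"dy": 1,"dz": 0,"rx": 0,"ry": 0,"rz": 0},
    {"dx": 0.5,"dy": 1,"dz": 0,"rx": 0,"ry": 0,"rz": 0},
    {"dx": 0.5,"dy": 1,"dz": 0,"rx": 0,"ry": 0,"rz": 0},
  ],
)

```text
t: 2.7
tcp_pos: [0.505, -0.0976, 0.3012]
tool_rot: [0.719, 0.695, -0.0, -0.0]
force: [1.1, -0.2, 0.4]
finger_gap: 0.603
gripper_force: 0.0
```

Call:
move_arm(
  targets=[
    {"dx": 0,"dy": 1,"dz": 0,"rx": 0,"ry": 0,"rz": 0},
    {"dx": 0,"dy": 1,"dz": 0,"rx": 0,"ry": 0,"rz": 0},
    {"dx": 0,"dy": 1,"dz": 0,"rx": 0,"ry": 0,"rz": 0},
    {"dx": 0,"dy": 1,"dz": 0,"rx": 0,"ry": 0,"rz": 0},
    {"dx": 0,"dy": 1,"dz": 0,"rx": 0,"ry": 0,"rz": 0},
    {"dx": 0,"dy": 1,"dz": 0,"rx": 0,"ry": 0,"rz": 0},
    {"dx": 0,"dy": 1,"dz": 0,"rx": 0,"ry": 0,"rz": 0},
    {"dx": 0,"dy": 1,"dz": 0,"rx": 0,"ry": 0,"rz": 0},
    {"dx": 0,"dy": 1,"dz": 0,"rx": 0,"ry": 0,"rz": 0},
    {"dx": 0,"dy": 1,"dz": 0,"rx": 0,"ry": 0,"rz": 0},
  ],
)

```text
t: 3.95
tcp_pos: [0.5046, 0.1523, 0.3012]
tool_rot: [0.719, 0.695, -0.0, -0.0]
force: [1.4, -0.2, 0.4]
finger_gap: 0.604
gripper_force: 0.0
```

Call:
move_arm(
  targets=[
    {"dx": 0,"dy": 0.24,"dz": -0.65,"rx": 0,"ry": 0,"rz": 0},
    {"dx": 0,"dy": 0.24,"dz": -0.65,"rx": 0,"ry": 0,"rz": 0},
    {"dx": 0,"dy": 0.24,"dz": -0.65,"rx": 0,"ry": 0,"rz": 0},
    {"dx": 0,"dy": 0.24,"dz": -0.65,"rx": 0,"ry": 0,"rz": 0},
    {"dx": 0,"dy": 0.24,"dz": -0.65,"rx": 0,"ry": 0,"rz": 0},
    {"dx": 0,"dy": 0.24,"dz": -0.65,"rx": 0,"ry": 0,"rz": 0},
    {"dx": 0,"dy": 0.24,"dz": -0.65,"rx": 0,"ry": 0,"rz": 0},
    {"dx": 0,"dy": 0.24,"dz": -0.65,"rx": 0,"ry": 0,"rz": 0},
    {"dx": 0,"dy": 0,"dz": 0,"rx": 0,"ry": 0,"rz": 0},
    {"dx": 0,"dy": 0,"dz": 0,"rx": 0,"ry": 0,"rz": 0},
  ],
)

```text
t: 5.2
tcp_pos: [0.5051, 0.1995, 0.1715]
tool_rot: [0.719, 0.695, 0.0, 0.0]
force: [0.1, 0.5, 0.0]
finger_gap: 0.601
gripper_force: 0.0
```

```bash
python3 - <<'E'
from h import *
s=cams.snapshot("side")
cv2.imwrite("pics/pre.png",tile("",130,190,100,110,5,s));print(sensors.sense()['tcp_pos'],sensors.sense()['force'], proj("side",sensors.sense()['tcp_pos']))
E
```

```text
[0.5053176  0.19944656 0.17175976] [ 0.16661524 -0.22610302 -0.16875187] [[181.40633748 232.69798764]]
```

View pics/pre.png

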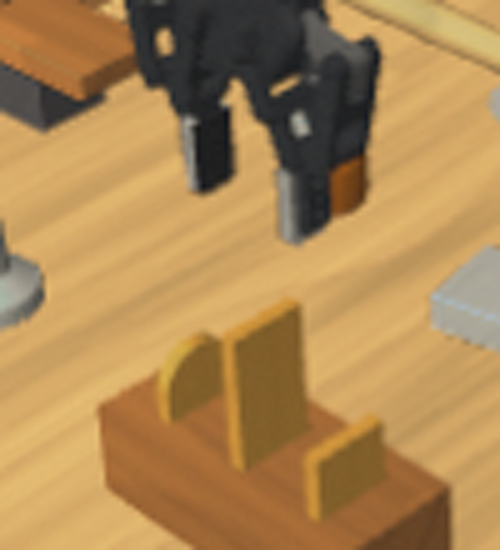

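The fingers straddle the tall bar (tips at (205,190) and (305,240), bar top at (265,315)). I'll go down and grip.

Call:
move_arm(
  targets=[
    {"dx": 0,"dy": 0,"dz": -0.385,"rx": 0,"ry": 0,"rz": 0},
    {"dx": 0,"dy": 0,"dz": -0.385,"rx": 0,"ry": 0,"rz": 0},
    {"dx": 0,"dy": 0,"dz": -0.385,"rx": 0,"ry": 0,"rz": 0},
    {"dx": 0,"dy": 0,"dz": -0.385,"rx": 0,"ry": 0,"rz": 0},
    {"dx": 0,"dy": 0,"dz": -0.385,"rx": 0,"ry": 0,"rz": 0},
    {"dx": 0,"dy": 0,"dz": -0.385,"rx": 0,"ry": 0,"rz": 0},
    {"dx": 0,"dy": 0,"dz": -0.385,"rx": 0,"ry": 0,"rz": 0},
    {"dx": 0,"dy": 0,"dz": -0.385,"rx": 0,"ry": 0,"rz": 0},
    {"dx": 0,"dy": 0,"dz": 0,"rx": 0,"ry": 0,"rz": 0},
    {"dx": 0,"dy": 0,"dz": 0,"rx": 0,"ry": 0,"rz": 0},
  ],
)

```text
t: 6.5
tcp_pos: [0.505, 0.1995, 0.0944]
tool_rot: [0.719, 0.695, 0.0, 0.0]
force: [0.2, -0.1, 0.6]
finger_gap: 0.599
gripper_force: 0.0
```

Call:
move_arm(
  targets=[
    {"dx": 0,"dy": 0,"dz": 0,"rx": 0,"ry": 0,"rz": 0},
    {"dx": 0,"dy": 0,"dz": 0,"rx": 0,"ry": 0,"rz": 0},
    {"dx": 0,"dy": 0,"dz": 0,"rx": 0,"ry": 0,"rz": 0},
    {"dx": 0,"dy": 0,"dz": 0,"rx": 0,"ry": 0,"rz": 0},
    {"dx": 0,"dy": 0,"dz": 0,"rx": 0,"ry": 0,"rz": 0},
    {"dx": 0,"dy": 0,"dz": 0,"rx": 0,"ry": 0,"rz": 0},
    {"dx": 0,"dy": 0,"dz": 0,"rx": 0,"ry": 0,"rz": 0},
    {"dx": 0,"dy": 0,"dz": 0,"rx": 0,"ry": 0,"rz": 0},
    {"dx": 0,"dy": 0,"dz": 0,"rx": 0,"ry": 0,"rz": 0},
    {"dx": 0,"dy": 0,"dz": 0,"rx": 0,"ry": 0,"rz": 0},
  ],
  claw=0,
  newtons=40,
)

```text
t: 7.75
tcp_pos: [0.5048, 0.1995, 0.0947]
tool_rot: [0.719, 0.695, 0.0, 0.0]
force: [-1.0, 0.1, 5.4]
finger_gap: 0.084
gripper_force: 41.2
```

Call:
move_arm(
  targets=[
    {"dx": 0,"dy": 0,"dz": 0.4,"rx": 0,"ry": 0,"rz": 0},
    {"dx": 0,"dy": 0,"dz": 0.6,"rx": 0,"ry": 0,"rz": 0},
    {"dx": 0,"dy": 0,"dz": 0.9,"rx": 0,"ry": 0,"rz": 0},
    {"dx": 0,"dy": 0,"dz": 1,"rx": 0,"ry": 0,"rz": 0},
    {"dx": 0,"dy": 0,"dz": 1,"rx": 0,"ry": 0,"rz": 0},
    {"dx": 0,"dy": 0,"dz": 1,"rx": 0,"ry": 0,"rz": 0},
    {"dx": 0,"dy": 0,"dz": 1,"rx": 0,"ry": 0,"rz": 0},
    {"dx": 0,"dy": 0,"dz": 1,"rx": 0,"ry": 0,"rz": 0},
    {"dx": 0,"dy": 0,"dz": 0.8,"rx": 0,"ry": 0,"rz": 0},
    {"dx": 0,"dy": 0,"dz": 0.7,"rx": 0,"ry": 0,"rz": 0},
  ],
)

```text
t: 9.0
tcp_pos: [0.5044, 0.1994, 0.3057]
tool_rot: [0.719, 0.695, 0.0, 0.0]
force: [0.4, -0.5, -3.0]
finger_gap: 0.082
gripper_force: 40.0
```

```bash
python3 - <<'E'
from h import *
s=cams.snapshot("side");t=cams.snapshot("top")
print(sensors.sense()['tcp_pos'],sensors.sense()['force'], proj("side",sensors.sense()['tcp_pos']))
cv2.imwrite("pics/lift.png",tile("",130,130,110,120,5,s))
E
```

```text
[0.50574774 0.19966786 0.30682859] [ 0.31070244 -0.27574778 -2.59132754] [[177.50174414 176.49968083]]
```

View pics/lift.png

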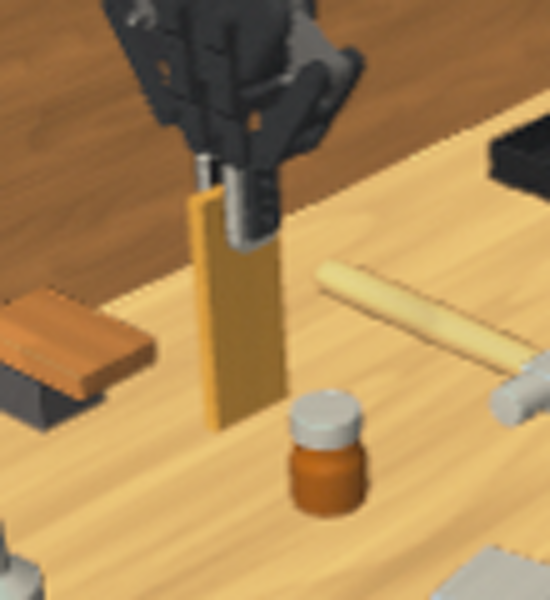

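The bar hangs from the grip with its foot corners at (218,430) and (287,393) and its top-left corner at (203,207). I'll estimate its offset and lean in the hand.

```bash
python3 - <<'E'
from h import *
from scipy.optimize import least_squares
f=lambda u,v,x,y,s:((u+.5)/s-.5+x,(v+.5)/s-.5+y)
obs=np.array([f(u,v,130,130,5) for u,v in[(218,430),(287,393),(203,209),(208,428),(190,197)]])
# near face corners (-x): foot +y, foot -y, top +y ; far face: foot +y, top +y
L=np.array([[-.004,.02,-.0525],[-.004,-.02,-.0525],[-.004,.02,.0525],[.004,.02,-.0525],[.004,.02,.0525]])
from scipy.spatial.transform import Rotation as R
tcp=sensors.sense()['tcp_pos']
def m(p):
    return proj("side",R.from_euler('xyz',[p[3],0,np.radians(-2)]).apply(L)+p[:3])
r=least_squares(lambda p:np.append((m(p)-obs).ravel(),(p[0]-tcp[0])*1000*1),[*tcp[:2],tcp[2]-.027,0])
print('centre',r.x[:3],'minus tcp',r.x[:3]-tcp,'roll deg',np.degrees(r.x[3]),r.fun.round(2))
E
```

```text
centre [0.50580905 0.20096913 0.27714428] minus tcp [ 6.13109283e-05  1.30126927e-03 -2.96843102e-02] roll deg -0.17996787486725135 [ 0.25  0.59  0.71  0.5  -0.2  -0.91 -0.33 -0.38 -0.3   0.28  0.06]
```

Call:
move_arm(
  targets=[
    {"dx": 0.048,"dy": -0.5,"dz": 0,"rx": 0,"ry": 0,"rz": -0.008},
    {"dx": 0.048,"dy": -0.9,"dz": 0,"rx": 0,"ry": 0,"rz": -0.008},
    {"dx": 0.048,"dy": -0.95,"dz": 0,"rx": 0,"ry": 0,"rz": -0.008},
    {"dx": 0.048,"dy": -0.95,"dz": 0,"rx": 0,"ry": 0,"rz": -0.008},
    {"dx": 0.048,"dy": -0.95,"dz": 0,"rx": 0,"ry": 0,"rz": -0.008},
    {"dx": 0.048,"dy": -0.95,"dz": 0,"rx": 0,"ry": 0,"rz": -0.008},
    {"dx": 0.048,"dy": -0.95,"dz": 0,"rx": 0,"ry": 0,"rz": -0.008},
    {"dx": 0.048,"dy": -0.95,"dz": 0,"rx": 0,"ry": 0,"rz": -0.008},
    {"dx": 0.048,"dy": -0.95,"dz": 0,"rx": 0,"ry": 0,"rz": -0.008},
    {"dx": 0.048,"dy": -0.95,"dz": 0,"rx": 0,"ry": 0,"rz": -0.008},
  ],
)

```text
t: 10.35
tcp_pos: [0.5157, -0.0269, 0.303]
tool_rot: [0.733, 0.68, -0.001, -0.001]
force: [-0.0, -0.6, -2.1]
finger_gap: 0.081
gripper_force: 39.9
```

Call:
move_arm(
  targets=[
    {"dx": 0.048,"dy": -0.95,"dz": 0,"rx": 0,"ry": 0,"rz": -0.008},
    {"dx": 0.048,"dy": -0.95,"dz": 0,"rx": 0,"ry": 0,"rz": -0.008},
    {"dx": 0.048,"dy": -0.95,"dz": 0,"rx": 0,"ry": 0,"rz": -0.008},
    {"dx": 0.048,"dy": -0.95,"dz": 0,"rx": 0,"ry": 0,"rz": -0.008},
    {"dx": 0.048,"dy": -0.95,"dz": 0,"rx": 0,"ry": 0,"rz": -0.008},
    {"dx": 0.048,"dy": -0.95,"dz": 0,"rx": 0,"ry": 0,"rz": -0.008},
    {"dx": 0.048,"dy": -0.95,"dz": 0,"rx": 0,"ry": 0,"rz": -0.008},
    {"dx": 0.048,"dy": -0.95,"dz": 0,"rx": 0,"ry": 0,"rz": -0.008},
    {"dx": 0.048,"dy": -0.73,"dz": 0,"rx": 0,"ry": 0,"rz": -0.008},
    {"dx": 0.048,"dy": -0.1,"dz": 0,"rx": 0,"ry": 0,"rz": -0.008},
  ],
)

```text
t: 11.6
tcp_pos: [0.5288, -0.2377, 0.3041]
tool_rot: [0.748, 0.664, 0.0, -0.0]
force: [0.2, 1.4, -3.3]
finger_gap: 0.088
gripper_force: 40.0
```

```bash
python3 - <<'E'
from h import *
s=cams.snapshot("side");t=cams.snapshot("top")
st=sensors.sense();print(st['tcp_pos'],st['tool_rot'],st['force'], proj("side",st['tcp_pos']))
cv2.imwrite("pics/over.png",tile("",240,90,95,110,5,s))
E
```

```text
[ 0.52881968 -0.23625087  0.30412414] [ 7.47263429e-01  6.64527796e-01  1.64771071e-04 -3.85597274e-04] [-0.10596792  0.76918587 -3.0050364 ] [[290.96437631 117.26827628]]
```

View pics/over.png

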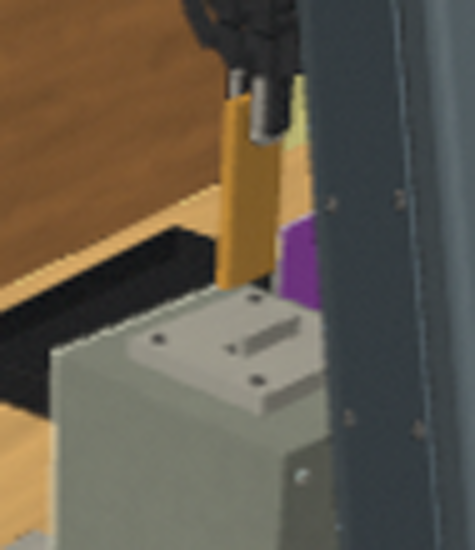

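The bar hangs over the slot, with foot corners at (230,290) and (275,270). The cartridge screws are at (158,339), (255,298) and (258,380), so I can use them to measure the cartridge centre.

```bash
python3 - <<'E'
from h import *
f=lambda u,v,x,y,s:((u+.5)/s-.5+x,(v+.5)/s-.5+y)
st=sensors.sense();T=st['tcp_pos']
th=np.radians(-7);bx=np.array([np.cos(th),np.sin(th),0]);by=np.array([-np.sin(th),np.cos(th),0])
def show(n,p): print(n,p.round(4),'box-x %.4f box-y %.4f'%(p@bx,p@by))
show('tcp',T)
show('cart side',atz("side",f(256.3,88.5,240,140,5),.19))
S=[atz("top",f(u,v,260,185,5),.19) for u,v in[(150,138),(295,160),(276,291),(131,270)]]
show('cart top',np.mean(S,0)); d=S[0]+S[1]-S[2]-S[3];e=S[0]+S[3]-S[1]-S[2]
print('yaw',np.degrees(np.arctan2(d[1],d[0])),np.degrees(np.arctan2(-e[0],e[1])))
foot=T[2]-.0795
a=atz("side",f(230,289,240,90,5),foot);b=atz("side",f(276,271,240,90,5),foot)
show('foot side (near face mid)',(a+b)/2); print('foot yaw',np.degrees(np.arctan2(*(a-b)[:2])),np.linalg.norm(a-b))
a=atz("top",f(170,212,260,185,5),.19);b=atz("top",f(256,218,260,185,5),.19);show('slot top',(a+b)/2)
E
```

```text
tcp [ 0.5288 -0.2363  0.3041] box-x 0.5537 box-y -0.1700
cart side [ 0.5215 -0.2351  0.19  ] box-x 0.5462 box-y -0.1698
cart top [ 0.5218 -0.2361  0.19  ] box-x 0.5467 box-y -0.1708
yaw -7.151093136999673 -6.846789932816503
foot side (near face mid) [ 0.5245 -0.2336  0.2246] box-x 0.5491 box-y -0.1679
foot yaw 8.166454594162186 0.03676505901942012
slot top [ 0.5216 -0.2361  0.19  ] box-x 0.5465 box-y -0.1708
```

Call:
move_arm(
  targets=[
    {"dx": -0.001,"dy": -0.0065,"dz": -0.1375,"rx": 0,"ry": 0,"rz": 0},
    {"dx": -0.001,"dy": -0.0065,"dz": -0.1375,"rx": 0,"ry": 0,"rz": 0},
    {"dx": -0.001,"dy": -0.0065,"dz": -0.1375,"rx": 0,"ry": 0,"rz": 0},
    {"dx": -0.001,"dy": -0.0065,"dz": -0.1375,"rx": 0,"ry": 0,"rz": 0},
    {"dx": -0.001,"dy": -0.0065,"dz": -0.1375,"rx": 0,"ry": 0,"rz": 0},
    {"dx": -0.001,"dy": -0.0065,"dz": -0.1375,"rx": 0,"ry": 0,"rz": 0},
    {"dx": -0.001,"dy": -0.0065,"dz": -0.1375,"rx": 0,"ry": 0,"rz": 0},
    {"dx": -0.001,"dy": -0.0065,"dz": -0.1375,"rx": 0,"ry": 0,"rz": 0},
    {"dx": 0,"dy": 0,"dz": 0,"rx": 0,"ry": 0,"rz": 0},
    {"dx": 0,"dy": 0,"dz": 0,"rx": 0,"ry": 0,"rz": 0},
  ],
)

```text
t: 12.95
tcp_pos: [0.5287, -0.2376, 0.2769]
tool_rot: [0.747, 0.665, 0.0, 0.0]
force: [-0.4, 0.2, -2.3]
finger_gap: 0.085
gripper_force: 39.9
```

```bash
cat >>h.py <<'E'
th=np.radians(-7);bx=np.array([np.cos(th),np.sin(th),0]);by=np.array([-np.sin(th),np.cos(th),0])
def rep():
    s=sensors.sense();T=s['tcp_pos'];F=s['force']
    print('t %.2f bx %.4f by %.4f z %.4f foot %.4f'%(s['t'],T@bx,T@by,T[2],T[2]-.0795),'F',(F@bx).round(2),(F@by).round(2),F[2].round(2),'M',s['ft_torque'].round(2),'gap',s['finger_gap'].round(3))
E
python3 -c "from h import *;rep()"
```

```text
Traceback (most recent call last):
  File "h.py", line 18, in rep
    print('t %.2f bx %.4f by %.4f z %.4f foot %.4f'%(s['t'],T@bx,T@by,T[2],T[2]-.0795),'F',(F@bx).round(2),(F@by).round(2),F[2].round(2),'M',s['ft_torque'].round(2),'gap',s['finger_gap'].round(3))
                                                                                                                                                                           ^^^^^^^^^^^^^^^^^^^^^
AttributeError: 'float' object has no attribute 'round'
```

Call:
move_arm(
  targets=[
    {"dx": -0.024,"dy": 0.003,"dz": 0,"rx": 0,"ry": 0,"rz": 0},
    {"dx": -0.024,"dy": 0.003,"dz": 0,"rx": 0,"ry": 0,"rz": 0},
    {"dx": -0.024,"dy": 0.003,"dz": 0,"rx": 0,"ry": 0,"rz": 0},
    {"dx": -0.024,"dy": 0.003,"dz": 0,"rx": 0,"ry": 0,"rz": 0},
    {"dx": -0.024,"dy": 0.003,"dz": 0,"rx": 0,"ry": 0,"rz": 0},
    {"dx": -0.024,"dy": 0.003,"dz": 0,"rx": 0,"ry": 0,"rz": 0},
    {"dx": -0.024,"dy": 0.003,"dz": 0,"rx": 0,"ry": 0,"rz": 0},
    {"dx": -0.024,"dy": 0.003,"dz": 0,"rx": 0,"ry": 0,"rz": 0},
    {"dx": -0.024,"dy": 0.003,"dz": 0,"rx": 0,"ry": 0,"rz": 0},
    {"dx": -0.024,"dy": 0.003,"dz": 0,"rx": 0,"ry": 0,"rz": 0},
  ],
)

```text
t: 14.2
tcp_pos: [0.5226, -0.2368, 0.2768]
tool_rot: [0.747, 0.665, -0.0, 0.0]
force: [0.7, -0.2, -3.1]
finger_gap: 0.087
gripper_force: 39.9
```

```bash
sed -i "s/s\['finger_gap'\].round(3)/s['finger_gap']/" h.py; python3 -c "from h import *;rep()"
```

```text
t 14.20 bx 0.5476 by -0.1714 z 0.2768 foot 0.1973 F 0.7 -0.16 -3.11 M [ 0.06 -0.02 -0.05] gap 0.08678227437519555
```

Not touching yet. I'll carry on in small steps of 0.3 mm.

Call:
move_arm(
  targets=[
    {"dx": -0.012,"dy": 0.0015,"dz": 0,"rx": 0,"ry": 0,"rz": 0},
    {"dx": -0.012,"dy": 0.0015,"dz": 0,"rx": 0,"ry": 0,"rz": 0},
    {"dx": -0.012,"dy": 0.0015,"dz": 0,"rx": 0,"ry": 0,"rz": 0},
    {"dx": -0.012,"dy": 0.0015,"dz": 0,"rx": 0,"ry": 0,"rz": 0},
    {"dx": -0.012,"dy": 0.0015,"dz": 0,"rx": 0,"ry": 0,"rz": 0},
    {"dx": -0.012,"dy": 0.0015,"dz": 0,"rx": 0,"ry": 0,"rz": 0},
    {"dx": -0.012,"dy": 0.0015,"dz": 0,"rx": 0,"ry": 0,"rz": 0},
    {"dx": 0,"dy": 0,"dz": 0,"rx": 0,"ry": 0,"rz": 0},
    {"dx": 0,"dy": 0,"dz": 0,"rx": 0,"ry": 0,"rz": 0},
    {"dx": 0,"dy": 0,"dz": 0,"rx": 0,"ry": 0,"rz": 0},
  ],
)

```text
t: 15.45
tcp_pos: [0.5205, -0.2366, 0.2768]
tool_rot: [0.747, 0.665, 0.0, 0.0]
force: [-0.5, -0.4, -3.6]
finger_gap: 0.085
gripper_force: 39.9
```

```bash
python3 -c "from h import *;rep()"
```

```text
t 15.45 bx 0.5455 by -0.1714 z 0.2768 foot 0.1973 F -0.4 -0.49 -3.58 M [0.02 0.01 0.03] gap 0.0848293213687339
```

Call:
move_arm(
  targets=[
    {"dx": -0.01,"dy": 0.0012,"dz": 0,"rx": 0,"ry": 0,"rz": 0},
    {"dx": -0.01,"dy": 0.0012,"dz": 0,"rx": 0,"ry": 0,"rz": 0},
    {"dx": -0.01,"dy": 0.0012,"dz": 0,"rx": 0,"ry": 0,"rz": 0},
    {"dx": -0.01,"dy": 0.0012,"dz": 0,"rx": 0,"ry": 0,"rz": 0},
    {"dx": 0,"dy": 0,"dz": 0,"rx": 0,"ry": 0,"rz": 0},
    {"dx": 0,"dy": 0,"dz": 0,"rx": 0,"ry": 0,"rz": 0},
    {"dx": 0,"dy": 0,"dz": 0,"rx": 0,"ry": 0,"rz": 0},
    {"dx": 0,"dy": 0,"dz": 0,"rx": 0,"ry": 0,"rz": 0},
    {"dx": 0,"dy": 0,"dz": 0,"rx": 0,"ry": 0,"rz": 0},
    {"dx": 0,"dy": 0,"dz": 0,"rx": 0,"ry": 0,"rz": 0},
  ],
)

```text
t: 16.7
tcp_pos: [0.5196, -0.2365, 0.2769]
tool_rot: [0.747, 0.665, 0.0, 0.0]
force: [1.1, 0.7, -2.7]
finger_gap: 0.087
gripper_force: 39.9
```

```bash
python3 -c "from h import *;rep()"
```

```text
t 16.70 bx 0.5446 by -0.1714 z 0.2769 foot 0.1974 F 1.03 0.81 -2.71 M [-0.03 -0.23  0.01] gap 0.0866407936604303
```

Call:
move_arm(
  targets=[
    {"dx": -0.01,"dy": 0.0012,"dz": 0,"rx": 0,"ry": 0,"rz": 0},
    {"dx": -0.01,"dy": 0.0012,"dz": 0,"rx": 0,"ry": 0,"rz": 0},
    {"dx": 0,"dy": 0,"dz": 0,"rx": 0,"ry": 0,"rz": 0},
    {"dx": 0,"dy": 0,"dz": 0,"rx": 0,"ry": 0,"rz": 0},
    {"dx": 0,"dy": 0,"dz": 0,"rx": 0,"ry": 0,"rz": 0},
    {"dx": 0,"dy": 0,"dz": 0,"rx": 0,"ry": 0,"rz": 0},
    {"dx": 0,"dy": 0,"dz": 0,"rx": 0,"ry": 0,"rz": 0},
    {"dx": 0,"dy": 0,"dz": 0,"rx": 0,"ry": 0,"rz": 0},
    {"dx": 0,"dy": 0,"dz": 0,"rx": 0,"ry": 0,"rz": 0},
    {"dx": 0,"dy": 0,"dz": 0,"rx": 0,"ry": 0,"rz": 0},
  ],
)

```text
t: 17.95
tcp_pos: [0.5192, -0.2365, 0.2769]
tool_rot: [0.747, 0.665, 0.0, 0.0]
force: [3.4, -0.2, -4.2]
finger_gap: 0.087
gripper_force: 39.8
```

```bash
python3 -c "from h import *;rep()"
```

```text
t 17.95 bx 0.5441 by -0.1714 z 0.2769 foot 0.1974 F 3.44 0.22 -4.21 M [-0.02 -0.73 -0.1 ] gap 0.0870411917323533
```

The fence is touched at box-x 0.5448 m. I'll back off to 0.5459 (slot centre) and lower gently.

Call:
move_arm(
  targets=[
    {"dx": 0.024,"dy": -0.003,"dz": 0,"rx": 0,"ry": 0,"rz": 0},
    {"dx": 0.024,"dy": -0.003,"dz": 0,"rx": 0,"ry": 0,"rz": 0},
    {"dx": 0.0235,"dy": -0.003,"dz": 0,"rx": 0,"ry": 0,"rz": 0},
    {"dx": 0,"dy": 0,"dz": -0.06,"rx": 0,"ry": 0,"rz": 0},
    {"dx": 0,"dy": 0,"dz": -0.06,"rx": 0,"ry": 0,"rz": 0},
    {"dx": 0,"dy": 0,"dz": -0.06,"rx": 0,"ry": 0,"rz": 0},
    {"dx": 0,"dy": 0,"dz": -0.06,"rx": 0,"ry": 0,"rz": 0},
    {"dx": 0,"dy": 0,"dz": 0,"rx": 0,"ry": 0,"rz": 0},
    {"dx": 0,"dy": 0,"dz": 0,"rx": 0,"ry": 0,"rz": 0},
    {"dx": 0,"dy": 0,"dz": 0,"rx": 0,"ry": 0,"rz": 0},
  ],
)

```text
t: 19.2
tcp_pos: [0.5208, -0.2366, 0.2709]
tool_rot: [0.747, 0.665, -0.0, 0.0]
force: [-0.3, -0.2, -2.4]
finger_gap: 0.084
gripper_force: 40.0
```

```bash
python3 -c "from h import *;rep()"
```

```text
t 19.20 bx 0.5458 by -0.1714 z 0.2709 foot 0.1914 F -0.31 -0.19 -2.39 M [-0.  0. -0.] gap 0.08416410313228335
```

Call:
move_arm(
  targets=[
    {"dx": 0,"dy": 0,"dz": -0.012,"rx": 0,"ry": 0,"rz": 0},
    {"dx": 0,"dy": 0,"dz": -0.012,"rx": 0,"ry": 0,"rz": 0},
    {"dx": 0,"dy": 0,"dz": -0.012,"rx": 0,"ry": 0,"rz": 0},
    {"dx": 0,"dy": 0,"dz": -0.012,"rx": 0,"ry": 0,"rz": 0},
    {"dx": 0,"dy": 0,"dz": -0.012,"rx": 0,"ry": 0,"rz": 0},
    {"dx": 0,"dy": 0,"dz": -0.012,"rx": 0,"ry": 0,"rz": 0},
    {"dx": 0,"dy": 0,"dz": -0.012,"rx": 0,"ry": 0,"rz": 0},
    {"dx": 0,"dy": 0,"dz": -0.012,"rx": 0,"ry": 0,"rz": 0},
    {"dx": 0,"dy": 0,"dz": 0,"rx": 0,"ry": 0,"rz": 0},
    {"dx": 0,"dy": 0,"dz": 0,"rx": 0,"ry": 0,"rz": 0},
  ],
)

```text
t: 20.45
tcp_pos: [0.5208, -0.2366, 0.2684]
tool_rot: [0.747, 0.665, 0.0, 0.0]
force: [1.1, 0.1, -2.1]
finger_gap: 0.084
gripper_force: 40.0
```

```bash
python3 -c "from h import *;rep()"
```

```text
t 20.45 bx 0.5458 by -0.1714 z 0.2684 foot 0.1889 F 1.09 0.2 -2.08 M [-0.02 -0.05  0.  ] gap 0.08446187701799861
```

Call:
move_arm(
  targets=[
    {"dx": 0,"dy": 0,"dz": -0.012,"rx": 0,"ry": 0,"rz": 0},
    {"dx": 0,"dy": 0,"dz": -0.012,"rx": 0,"ry": 0,"rz": 0},
    {"dx": 0,"dy": 0,"dz": -0.012,"rx": 0,"ry": 0,"rz": 0},
    {"dx": 0,"dy": 0,"dz": -0.012,"rx": 0,"ry": 0,"rz": 0},
    {"dx": 0,"dy": 0,"dz": -0.012,"rx": 0,"ry": 0,"rz": 0},
    {"dx": 0,"dy": 0,"dz": -0.012,"rx": 0,"ry": 0,"rz": 0},
    {"dx": 0,"dy": 0,"dz": -0.012,"rx": 0,"ry": 0,"rz": 0},
    {"dx": 0,"dy": 0,"dz": -0.012,"rx": 0,"ry": 0,"rz": 0},
    {"dx": 0,"dy": 0,"dz": -0.012,"rx": 0,"ry": 0,"rz": 0},
    {"dx": 0,"dy": 0,"dz": 0,"rx": 0,"ry": 0,"rz": 0},
  ],
)

```text
t: 21.7
tcp_pos: [0.5208, -0.2366, 0.2657]
tool_rot: [0.747, 0.665, -0.0, -0.0]
force: [0.4, -0.3, -3.7]
finger_gap: 0.088
gripper_force: 40.0
```

```bash
python3 -c "from h import *;rep()"
```

```text
t 21.70 bx 0.5458 by -0.1714 z 0.2657 foot 0.1862 F 0.41 -0.22 -3.65 M [ 0.02 -0.01 -0.03] gap 0.08800892968641041
```

The foot is in the slot with no contact. I'll feed it down.

Call:
move_arm(
  targets=[
    {"dx": 0,"dy": 0,"dz": -0.05,"rx": 0,"ry": 0,"rz": 0},
    {"dx": 0,"dy": 0,"dz": -0.08,"rx": 0,"ry": 0,"rz": 0},
    {"dx": 0,"dy": 0,"dz": -0.08,"rx": 0,"ry": 0,"rz": 0},
    {"dx": 0,"dy": 0,"dz": -0.08,"rx": 0,"ry": 0,"rz": 0},
    {"dx": 0,"dy": 0,"dz": -0.08,"rx": 0,"ry": 0,"rz": 0},
    {"dx": 0,"dy": 0,"dz": -0.08,"rx": 0,"ry": 0,"rz": 0},
    {"dx": 0,"dy": 0,"dz": -0.08,"rx": 0,"ry": 0,"rz": 0},
    {"dx": 0,"dy": 0,"dz": -0.08,"rx": 0,"ry": 0,"rz": 0},
    {"dx": 0,"dy": 0,"dz": -0.08,"rx": 0,"ry": 0,"rz": 0},
    {"dx": 0,"dy": 0,"dz": -0.08,"rx": 0,"ry": 0,"rz": 0},
  ],
)

```text
t: 22.95
tcp_pos: [0.5208, -0.2367, 0.2463]
tool_rot: [0.747, 0.665, 0.0, 0.0]
force: [-0.2, -0.2, -3.4]
finger_gap: 0.087
gripper_force: 40.0
```

```bash
python3 -c "from h import *;rep()"
```

```text
t 22.95 bx 0.5458 by -0.1714 z 0.2463 foot 0.1668 F -0.18 -0.27 -3.39 M [-0.06 -0.06 -0.01] gap 0.08690199745621095
```

Call:
move_arm(
  targets=[
    {"dx": 0,"dy": 0,"dz": -0.1,"rx": 0,"ry": 0,"rz": 0},
    {"dx": 0,"dy": 0,"dz": -0.12,"rx": 0,"ry": 0,"rz": 0},
    {"dx": 0,"dy": 0,"dz": -0.12,"rx": 0,"ry": 0,"rz": 0},
    {"dx": 0,"dy": 0,"dz": -0.12,"rx": 0,"ry": 0,"rz": 0},
    {"dx": 0,"dy": 0,"dz": -0.12,"rx": 0,"ry": 0,"rz": 0},
    {"dx": 0,"dy": 0,"dz": -0.12,"rx": 0,"ry": 0,"rz": 0},
    {"dx": 0,"dy": 0,"dz": -0.12,"rx": 0,"ry": 0,"rz": 0},
    {"dx": 0,"dy": 0,"dz": -0.12,"rx": 0,"ry": 0,"rz": 0},
    {"dx": 0,"dy": 0,"dz": -0.12,"rx": 0,"ry": 0,"rz": 0},
    {"dx": 0,"dy": 0,"dz": -0.1,"rx": 0,"ry": 0,"rz": 0},
  ],
)

```text
t: 24.2
tcp_pos: [0.5208, -0.2366, 0.2172]
tool_rot: [0.747, 0.665, -0.0, -0.0]
force: [-0.3, 0.1, -2.6]
finger_gap: 0.085
gripper_force: 40.0
```

```bash
python3 -c "from h import *;rep()"
```

```text
t 24.20 bx 0.5457 by -0.1714 z 0.2172 foot 0.1377 F -0.31 0.07 -2.63 M [ 0.01 -0.08 -0.02] gap 0.08523105697228013
```

Call:
move_arm(
  targets=[
    {"dx": 0,"dy": 0,"dz": -0.03,"rx": 0,"ry": 0,"rz": 0},
    {"dx": 0,"dy": 0,"dz": -0.03,"rx": 0,"ry": 0,"rz": 0},
    {"dx": 0,"dy": 0,"dz": -0.03,"rx": 0,"ry": 0,"rz": 0},
    {"dx": 0,"dy": 0,"dz": -0.03,"rx": 0,"ry": 0,"rz": 0},
    {"dx": 0,"dy": 0,"dz": -0.03,"rx": 0,"ry": 0,"rz": 0},
    {"dx": 0,"dy": 0,"dz": -0.03,"rx": 0,"ry": 0,"rz": 0},
    {"dx": 0,"dy": 0,"dz": -0.03,"rx": 0,"ry": 0,"rz": 0},
    {"dx": 0,"dy": 0,"dz": -0.03,"rx": 0,"ry": 0,"rz": 0},
    {"dx": 0,"dy": 0,"dz": 0,"rx": 0,"ry": 0,"rz": 0},
    {"dx": 0,"dy": 0,"dz": 0,"rx": 0,"ry": 0,"rz": 0},
  ],
)

```text
t: 25.45
tcp_pos: [0.5209, -0.2367, 0.2116]
tool_rot: [0.747, 0.665, 0.0, 0.0]
force: [-0.7, 0.9, -1.8]
finger_gap: 0.082
gripper_force: 40.2
```

```bash
python3 -c "from h import *;rep()"
```

```text
t 25.45 bx 0.5458 by -0.1715 z 0.2116 foot 0.1321 F -0.78 0.83 -1.84 M [0.02 0.08 0.02] gap 0.08229550850399273
```

The foot is at the gate. I'll release, rise clear, shut the fingers and press on the bar's top.

Call:
move_arm(
  targets=[
    {"dx": 0,"dy": 0,"dz": 0,"rx": 0,"ry": 0,"rz": 0},
    {"dx": 0,"dy": 0,"dz": 0,"rx": 0,"ry": 0,"rz": 0},
    {"dx": 0,"dy": 0,"dz": 0,"rx": 0,"ry": 0,"rz": 0},
    {"dx": 0,"dy": 0,"dz": 0,"rx": 0,"ry": 0,"rz": 0},
    {"dx": 0,"dy": 0,"dz": 0.2,"rx": 0,"ry": 0,"rz": 0},
    {"dx": 0,"dy": 0,"dz": 0.3,"rx": 0,"ry": 0,"rz": 0},
    {"dx": 0,"dy": 0,"dz": 0.4,"rx": 0,"ry": 0,"rz": 0},
    {"dx": 0,"dy": 0,"dz": 0.4,"rx": 0,"ry": 0,"rz": 0},
    {"dx": 0,"dy": 0,"dz": 0.3,"rx": 0,"ry": 0,"rz": 0},
    {"dx": 0,"dy": 0,"dz": 0.2,"rx": 0,"ry": 0,"rz": 0},
  ],
  claw=30,
)

```text
t: 26.7
tcp_pos: [0.521, -0.2367, 0.2572]
tool_rot: [0.747, 0.665, 0.0, 0.0]
force: [-1.3, 0.7, -1.1]
finger_gap: 0.299
gripper_force: 0.0
```

```bash
python3 - <<'E'
from h import *
rep();s=cams.snapshot("side")
cv2.imwrite("pics/gate.png",tile("",240,90,95,110,5,s))
E
```

```text
t 26.70 bx 0.5459 by -0.1715 z 0.2572 foot 0.1777 F -1.35 0.51 -1.06 M [-0.   -0.02  0.01] gap 0.2994963994031147
```

View pics/gate.png

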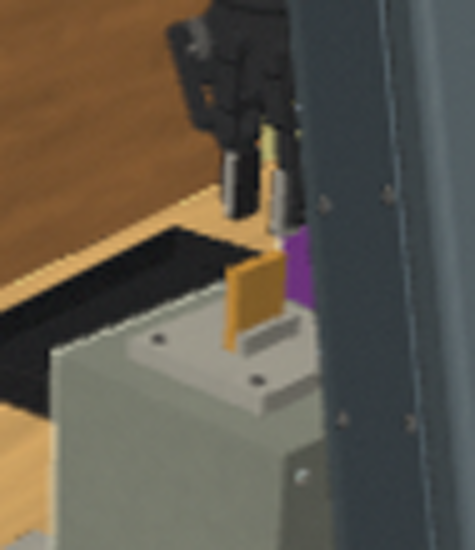

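The bar stands upright on the gate with its top at (255,265), free of the fingers. I'll shut the fingers and descend close to the bar's top at z = 0.237.

Call:
move_arm(
  targets=[
    {"dx": 0,"dy": 0,"dz": 0,"rx": 0,"ry": 0,"rz": 0},
    {"dx": 0,"dy": 0,"dz": 0,"rx": 0,"ry": 0,"rz": 0},
    {"dx": 0,"dy": 0,"dz": 0,"rx": 0,"ry": 0,"rz": 0},
    {"dx": 0,"dy": 0,"dz": 0,"rx": 0,"ry": 0,"rz": 0},
    {"dx": 0,"dy": 0,"dz": -0.12,"rx": 0,"ry": 0,"rz": 0},
    {"dx": 0,"dy": 0,"dz": -0.12,"rx": 0,"ry": 0,"rz": 0},
    {"dx": 0,"dy": 0,"dz": -0.12,"rx": 0,"ry": 0,"rz": 0},
    {"dx": 0,"dy": 0,"dz": -0.12,"rx": 0,"ry": 0,"rz": 0},
    {"dx": 0,"dy": 0,"dz": -0.12,"rx": 0,"ry": 0,"rz": 0},
    {"dx": 0,"dy": 0,"dz": -0.06,"rx": 0,"ry": 0,"rz": 0},
  ],
  claw=0,
  newtons=20,
)

```text
t: 28.0
tcp_pos: [0.5207, -0.2366, 0.2397]
tool_rot: [0.747, 0.665, -0.0, -0.0]
force: [-0.3, 0.0, -0.6]
finger_gap: -0.001
gripper_force: 0.0
```

Call:
move_arm(
  targets=[
    {"dx": 0,"dy": 0,"dz": -0.03,"rx": 0,"ry": 0,"rz": 0},
    {"dx": 0,"dy": 0,"dz": -0.03,"rx": 0,"ry": 0,"rz": 0},
    {"dx": 0,"dy": 0,"dz": -0.03,"rx": 0,"ry": 0,"rz": 0},
    {"dx": 0,"dy": 0,"dz": -0.03,"rx": 0,"ry": 0,"rz": 0},
    {"dx": 0,"dy": 0,"dz": -0.03,"rx": 0,"ry": 0,"rz": 0},
    {"dx": 0,"dy": 0,"dz": -0.03,"rx": 0,"ry": 0,"rz": 0},
    {"dx": 0,"dy": 0,"dz": -0.03,"rx": 0,"ry": 0,"rz": 0},
    {"dx": 0,"dy": 0,"dz": -0.03,"rx": 0,"ry": 0,"rz": 0},
    {"dx": 0,"dy": 0,"dz": 0,"rx": 0,"ry": 0,"rz": 0},
    {"dx": 0,"dy": 0,"dz": 0,"rx": 0,"ry": 0,"rz": 0},
  ],
)

```text
t: 29.25
tcp_pos: [0.5221, -0.2375, 0.2362]
tool_rot: [0.747, 0.665, 0.001, 0.002]
force: [-0.1, -0.2, 9.7]
finger_gap: 0.0
gripper_force: 4.7
```

```bash
python3 -c "from h import *;rep()"
```

```text
t 29.25 bx 0.5471 by -0.1721 z 0.2362 foot 0.1567 F -0.03 -0.24 9.74 M [0.08 0.11 0.04] gap 0.0004692401787340371
```

Contact on the bar's top is 9.7 N. I'll press on in small steps.

Call:
move_arm(
  targets=[
    {"dx": 0,"dy": 0,"dz": -0.01,"rx": 0,"ry": 0,"rz": 0},
    {"dx": 0,"dy": 0,"dz": -0.01,"rx": 0,"ry": 0,"rz": 0},
    {"dx": 0,"dy": 0,"dz": -0.01,"rx": 0,"ry": 0,"rz": 0},
    {"dx": 0,"dy": 0,"dz": -0.01,"rx": 0,"ry": 0,"rz": 0},
    {"dx": 0,"dy": 0,"dz": 0,"rx": 0,"ry": 0,"rz": 0},
    {"dx": 0,"dy": 0,"dz": 0,"rx": 0,"ry": 0,"rz": 0},
    {"dx": 0,"dy": 0,"dz": 0,"rx": 0,"ry": 0,"rz": 0},
    {"dx": 0,"dy": 0,"dz": 0,"rx": 0,"ry": 0,"rz": 0},
    {"dx": 0,"dy": 0,"dz": 0,"rx": 0,"ry": 0,"rz": 0},
    {"dx": 0,"dy": 0,"dz": 0,"rx": 0,"ry": 0,"rz": 0},
  ],
)

```text
t: 30.5
tcp_pos: [0.5216, -0.2372, 0.2342]
tool_rot: [0.747, 0.665, 0.0, 0.001]
force: [-0.0, -0.1, 5.3]
finger_gap: 0.0
gripper_force: 2.6
```

```bash
python3 -c "from h import *;rep()"
```

```text
t 30.50 bx 0.5467 by -0.1719 z 0.2342 foot 0.1547 F -0.01 -0.13 5.28 M [0.02 0.04 0.03] gap 0.00011884802612723045
```

The bar is moving and the force has dropped to 5.3 N. I'll continue.

Call:
move_arm(
  targets=[
    {"dx": 0,"dy": 0,"dz": -0.016,"rx": 0,"ry": 0,"rz": 0},
    {"dx": 0,"dy": 0,"dz": -0.016,"rx": 0,"ry": 0,"rz": 0},
    {"dx": 0,"dy": 0,"dz": -0.016,"rx": 0,"ry": 0,"rz": 0},
    {"dx": 0,"dy": 0,"dz": -0.016,"rx": 0,"ry": 0,"rz": 0},
    {"dx": 0,"dy": 0,"dz": -0.016,"rx": 0,"ry": 0,"rz": 0},
    {"dx": 0,"dy": 0,"dz": -0.016,"rx": 0,"ry": 0,"rz": 0},
    {"dx": 0,"dy": 0,"dz": -0.016,"rx": 0,"ry": 0,"rz": 0},
    {"dx": 0,"dy": 0,"dz": -0.016,"rx": 0,"ry": 0,"rz": 0},
    {"dx": 0,"dy": 0,"dz": 0,"rx": 0,"ry": 0,"rz": 0},
    {"dx": 0,"dy": 0,"dz": 0,"rx": 0,"ry": 0,"rz": 0},
  ],
)

```text
t: 31.75
tcp_pos: [0.5208, -0.2366, 0.2298]
tool_rot: [0.747, 0.665, 0.0, 0.0]
force: [-0.1, 0.4, 0.3]
finger_gap: -0.002
gripper_force: 0.0
```

```bash
python3 -c "from h import *;rep()"
```

```text
t 31.75 bx 0.5458 by -0.1714 z 0.2298 foot 0.1503 F -0.16 0.34 0.27 M [ 0.01 -0.01  0.  ] gap -0.0022963388648989717
```

Force is zero, so the bar has likely fallen through. I'll rise clear and look.

Call:
move_arm(
  targets=[
    {"dx": 0,"dy": 0,"dz": 0.2,"rx": 0,"ry": 0,"rz": 0},
    {"dx": 0,"dy": 0,"dz": 0.4,"rx": 0,"ry": 0,"rz": 0},
    {"dx": 0,"dy": 0,"dz": 0.5,"rx": 0,"ry": 0,"rz": 0},
    {"dx": 0,"dy": 0,"dz": 0.5,"rx": 0,"ry": 0,"rz": 0},
    {"dx": 0,"dy": 0,"dz": 0.5,"rx": 0,"ry": 0,"rz": 0},
    {"dx": 0,"dy": 0,"dz": 0.4,"rx": 0,"ry": 0,"rz": 0},
    {"dx": 0,"dy": 0,"dz": 0.2,"rx": 0,"ry": 0,"rz": 0},
    {"dx": 0,"dy": 0,"dz": 0,"rx": 0,"ry": 0,"rz": 0},
    {"dx": 0,"dy": 0,"dz": 0,"rx": 0,"ry": 0,"rz": 0},
    {"dx": 0,"dy": 0,"dz": 0,"rx": 0,"ry": 0,"rz": 0},
  ],
)

```text
t: 33.0
tcp_pos: [0.5206, -0.2365, 0.2967]
tool_rot: [0.747, 0.665, -0.0, -0.001]
force: [-0.5, -0.0, 0.5]
finger_gap: 0.001
gripper_force: 0.0
```

```bash
python3 - <<'E'
from h import *
rep();s=cams.snapshot("side")
cv2.imwrite("pics/done.png",tile("",130,60,200,240,2,s))
E
```

```text
t 33.00 bx 0.5455 by -0.1713 z 0.2967 foot 0.2172 F -0.54 -0.08 0.49 M [-0.05 -0.02  0.05] gap 0.0011969417414662673
```

View pics/done.png

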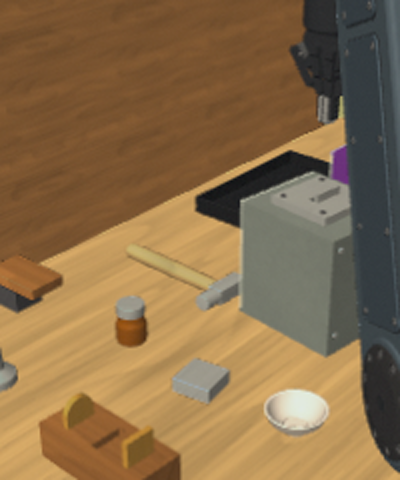

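The bar is gone from the slot at (320,195). The round blank and short bar are still in the rack at (78,410) and (138,447), and everything else in view is where it was.

```bash
python3 -c "
from station import order;print(order.sign_off())"
```

```text
the job is handed in; nothing more can be done
None
```

The tallest brass bar went through the slot and past the gate of the steel box, and I handed the job in at about 33 s; the bar was gone from the slot in the last picture, but I got no verdict back.

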